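Raise the counterweighted hold-down arm off the pump barrel

TASK

Two hold-down stations stand on the pump bench. At the one with the cylinder barrel standing in it, push the counterweighted arm up from below with your fingertips, in one steady push and without flinging it, past its balance point so that it tips over and stays fully raised by itself, then move clear. Leave the barrel standing in its ring, the empty station's arm down, and everything else on the bench where it is.

Things in the scene. Friction and masses are not known exactly. Their poses are not given: they have to be found in the camera images.
- hold_arm (a joint): hinge of the arm to raise, at the loaded station. 0 = down on its rest, sloping 0.17 rad (10 degrees) up from hinge to free end; grows as the free end swings up and over towards the hinge; 1.65 = fully raised at its stop, just past upright. Balance point near 0.85: let go below it, it falls back to 0; let go clearly past it, it tips over and stays up. About 1 to 2 N up at the cross bar moves it; lightly damped.
- hold_bar (a point): middle of the round steel cross bar (16 mm diameter, 44 long) at the free end of hold_arm; moves with it; 143 mm above the bench when down, 295 when raised. A flat bar 25 wide and 10 thick joins it to the hinge. Beneath it is open bench for 20 mm towards the hinge; the side away from the hinge is open too.
- hold_pivot (a point): hinge axis of hold_arm, mid-width, 110 mm above the bench, between two grey cheek plates (70 long, 80 apart over their outsides, tops 152 high); level, parallel to the cross bar, which is 190 mm from it on the robot's side. Behind it a dark steel counterweight (44 mm diameter, 50 long) on a tail, 68 mm from the axis, sinks between the cheeks as the arm rises. Arm and weight: about 1.2 kg.
- hold_seat (a point): centre of the floor of the loaded station's locating ring (76 mm outside, 64 inside, 12 high), 12 mm above the bench on the grey base plate (250 x 100 x 12, from 160 mm in front of the hinge to 90 behind), 95 mm from the hinge towards the cross bar; z up. A rubber-padded foot under the arm ends 3 mm above the barrel's top.
- barrel_center (a point): centre (half-way up) of the pump cylinder barrel, a loose upright steel cylinder 56 mm in diameter and 70 high with a copper band and seven small holes in its top, standing in the locating ring of the loaded station; z along its axis. To be left standing there.
- spare_arm (a joint): hinge of the arm of the second station, which looks the same but has an empty locating ring; same meaning of values; to be left down at 0
- spare_bar (a point): middle of the cross bar of spare_arm, as for hold_bar
- spare_pivot (a point): hinge axis of spare_arm, mid-width, as for hold_pivot
- bearing: bystander: steel ring 54 mm in diameter, 20 high, flat on the bench; origin under its centre
- bolt: bystander: dark bolt standing on its head, 24 mm wide, 61 high; origin under its centre
- coupling: bystander: upright steel sleeve 50 mm in diameter, 60 high; origin under its centre
- shaft: bystander: stepped steel shaft lying on the bench, 150 long, 36 thick; origin under its centre, x along it
- wrench: bystander: wrench lying on the bench; x along it
- screwdriver: bystander: screwdriver lying on the bench; x along it

How it is judged (in metres and radians):
On the way:
1. the loaded station's arm is pushed up half-way to its balance point (value of joint hold_arm above 0.45 rad).
At the end, for the whole second after the job is handed in: the loaded station's arm stands raised at its stop (above 1.55 rad of 1.65) and at rest; the empty station's arm is down (below 0.05 rad); the barrel is upright (within 0.1 rad) within 10 mm of the centre of its ring; every other loose thing is within 20 mm of where it was (value of joint hold_arm above 1.55 rad and velocity of joint hold_arm between -0.05 and 0.05 rad/s and value of joint spare_arm below 0.05 rad and horizontal distance between barrel_center and hold_seat below 0.01 m and angle between barrel_center's own z axis and vertical below 0.1 rad and distance of each of bearing, bolt, coupling, shaft, wrench, screwdriver from where it was at the start of the episode below 0.02 m); the robot touches nothing.
It fails at once if the barrel is lifted, tipped or knocked out of its ring (z of barrel_center in the frame of hold_seat above 0.043 m or not (horizontal distance between barrel_center and hold_seat below 0.01 m and angle between barrel_center's own z axis and vertical below 0.1 rad)).
It fails at once if the empty station's arm is raised (value of joint spare_arm above 0.15 rad).
It fails at once if the arm is flung (faster than 5 rad/s) (velocity of joint hold_arm above 5 rad/s).
It fails at once if a bystander is shifted, lifted or carried more than 20 mm (distance of any of bearing, bolt, coupling, shaft, wrench, screwdriver from where it was at the start of the episode above 0.02 m).
It also fails if it takes over 40 s, if anything falls off the work surface, if the arm or the gripper's body presses on something with over 40 N, if the wrist force passes 120 N, or if a joint passes its speed limit or range.

ROBOT

A 6-joint arm with a two-finger parallel gripper is mounted at the origin on the work surface. World frame = base frame: x ahead of the robot, y to its left, z up, the work surface at z = 0. Lengths are in mm, angles in rad, forces in N, time in s.
With the tool pointing down it reaches from about 350 to 800 mm from the base axis. Payload 7.3 kg.
Tool frame: the origin (TCP) lies at the very end of the fingers, on their centre line; the grasp point (between the pads) lies manip.hold_point_z behind it (manip.hold_point_z is the distance from the TCP to the grasp point, in mm); z points along the fingers, y is the line along which they close (so a half turn about z gives the same grasp; the last joint's range is limited). The gripper opens to 85 mm and grips with 20 to 120 N. Pads are 22 mm wide; open, the fingers measure 114 mm over their backs; the gripper's body (76 mm by 85 mm) begins 54 mm behind the grasp point. The pads swing forward as they close: fully open they stand 13 mm farther back than shut.
Start: joints at [-1.25, 0.342, 1.524, -0, 1.275, -0.146], TCP at [236.29, -468.84, 231.322] pointing down, gripper open.
Joint ranges: [-2.53, 2.53], [-0.77, 2.02], [0.04, 2.7], [-1, 4.14], [0.28, 2.66], [-3.11, 3.11]. Speed limits (rad/s): [2.57, 2.57, 3.14, 3.14, 3.14, 3.14].

INTERFACE

Orientations are given as a unit quaternion [w, x, y, z].
In Python, from plant import sense, optics, workorder, manip gives the robot as it stands.
- The arm moves only by the tool drive_tool, never from a script. Its argument "deltas" is text: rows parted by semicolons, each of 6 numbers parted by spaces: the shift along the tool's x, y, z in m, then the turn, a rotation vector about the tool's x, y, z in rad. A call has 1 to 20 rows; each row shifts and turns the commanded pose from where the row before left it, along the tool's axes as they then stand; what a row does not reach is not made up. A row lasts 1/12 s, in which the tool goes at most 41.7 mm and 7.16 degrees, less where a joint would pass 70% of its speed; a pose out of reach is approached as far as the arm can. A call is refused whole if a number of a shift passes 0.0417 or a number of a turn 0.125, either way. A call with a gripper value outside its range is refused whole. "grip" is the finger opening in m, from 0 to 0.0854, set as the call begins (left out, the last holds). The fingers move at their own pace and stop on an object; "newtons" is the grip in N (left out, the last holds). Time passes only in rows, so rows that do not move let the fingers close. It gives the time, the measured TCP pose, the force, the opening and the grip force at its end, in the units of the state.
- sense(): the state, without advancing time (a new reading comes with each control period).
- optics.camera(name): name is "scene" or "side" or "wrist"; returns a dict with "color" (480x640x3 uint8, red, green, blue), "vertical_fov" (degrees; the focal length in pixels is half the picture's height over the tangent of half this angle, whatever the lens; pixels are square), "cx", "cy" (the principal point, pixels), "k1" (the pictures are not rectified: a ray, as slopes to the right and down, at radius r is drawn at 1 + k1 r^2 times it, then the intrinsics apply), "cam_to_world" (4x4, takes a point from camera to world coordinates); the wrist camera has in their place "hand_eye" (4x4, takes a point from camera to tool coordinates, whose origin is the TCP and whose axes are the flange's). Camera axes: x right, y down, z forward; pixel columns grow to the right and rows downward; lengths in mm; the calibration is good to about 2 mm. A picture is of the moment at which its call begins: read the wrist's pose just before it. There is no depth.
- workorder.job_done(): hands the job in; it is judged then, once.
The state is a dict: "time": time; "q": joint angles; "qd": joint speeds; "effort": joint torques, N m; "tcp_pos": TCP position; "orientation": TCP orientation; "contact_force": force on the tool from outside, world axes, zero at the start; "torque": the same for the moment, N m; "width": finger opening in mm; "grip_force": force on a finger pad.
Only numpy, scipy, OpenCV 4.12 (cv2) and the standard library are available. Lean on these libraries where they do the work, as an engineer would, in place of code of your own. Each camera call takes 0.05 s, during which the arm holds its last target. There are 200 camera calls.

## Working session

There is one attempt and no reset: what is moved stays moved. The work goes in short steps, Python scripts to look and compute and a tool call to move; the robot and the scene stay as the last step left them, time stands still between calls to the robot, and variables do not carry over. Pictures are saved under pics/ and viewed, at most 10 in all, crops included, and the job is handed in when it is done.

Besides the shell and the picture viewer there is one more tool, called after "Emit:" as name(argument=value, ...) on one line, values as JSON. drive_tool: Moves the arm, as the interface text tells. Its arguments: {"type":"object","properties":{"deltas":{"type":"string"},"grip":{"type":"number"},"newtons":{"type":"number"}},"required":["deltas"]}

```bash
mkdir -p pics; cat > h.py <<'E'
import numpy as np, cv2
from plant import sense, optics, workorder, manip
def K(c):
    f=240/np.tan(np.radians(c["vertical_fov"])/2); return f,c["cx"],c["cy"],c["k1"]
def ray(c,u,v,T=None):
    f,cx,cy,k=K(c); d=np.array([(u-cx)/f,(v-cy)/f]); s=d.copy()
    for _ in range(20): s=d/(1+k*(s@s))
    T=np.array(c["cam_to_world"]) if T is None else T
    r=T[:3,:3]@np.array([*s,1]); return T[:3,3],r/np.linalg.norm(r)
def onz(c,u,v,z):
    o,r=ray(c,u,v); return o+r*(z-o[2])/r[2]
def tri(*rs):
    A=sum(np.eye(3)-np.outer(r,r) for o,r in rs); b=sum((np.eye(3)-np.outer(r,r))@o for o,r in rs)
    return np.linalg.solve(A,b)
def proj(c,p):
    T=np.linalg.inv(np.array(c["cam_to_world"])); q=T[:3,:3]@np.array(p)+T[:3,3]; s=q[:2]/q[2]
    f,cx,cy,k=K(c); s=s*(1+k*(s@s)); return s*f+[cx,cy]
E
python3 - <<'E'
from h import *
for n in ("scene","side"):
    c=optics.camera(n); cv2.imwrite(f"pics/{n}0.png",c["color"][:,:,::-1]); print(n,K(c),np.round(c["cam_to_world"],3).tolist())
print(sense(), manip.hold_point_z)
E
```

```text
scene (np.float64(577.0482317850051), 319.25577388911614, 243.715239693076, -0.11989642467644364) [[-0.323, 0.616, -0.719, 1439.692], [0.946, 0.218, -0.238, 290.463], [0.01, -0.757, -0.653, 876.944], [0.0, 0.0, 0.0, 1.0]]
side (np.float64(500.5944752869118), 317.13989996185734, 235.85141720038308, -0.08865003908706187) [[-0.975, -0.151, 0.163, 409.98], [-0.223, 0.666, -0.712, 807.053], [-0.001, -0.731, -0.683, 826.161], [0.0, 0.0, 0.0, 1.0]]
{'time': 0.1, 'q': array([-1.24997082e+00,  3.42625844e-01,  1.52493034e+00, -4.60619177e-06,
        1.27540099e+00, -1.46033089e-01]), 'qd': array([ 0.00164381, -0.00196082, -0.00402417, -0.00180173, -0.00029985,
        0.00189239]), 'effort': array([ 1.63511264e-03, -4.34447515e+01, -2.46492541e+01, -9.40153768e-05,
        4.73688458e-03, -2.87111561e-06]), 'tcp_pos': array([ 236.18145124, -468.46914782,  230.70648804]), 'orientation': array([-6.79467457e-04,  9.72878486e-01,  2.31315770e-01, -6.17458594e-05]), 'contact_force': array([-0.23055388,  0.23319819, -0.55466346]), 'torque': array([-0.01970139,  0.01137979,  0.0050905 ]), 'grip_force': 0.0, 'width': 85.03492307198182} 18.700000000000003
```

View pics/scene0.png

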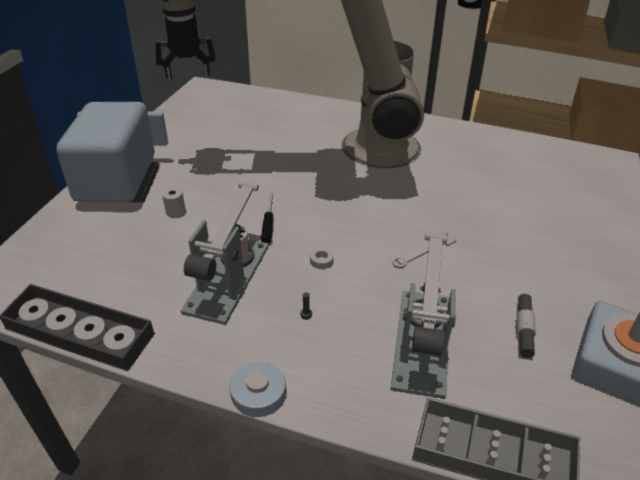

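View pics/side0.png

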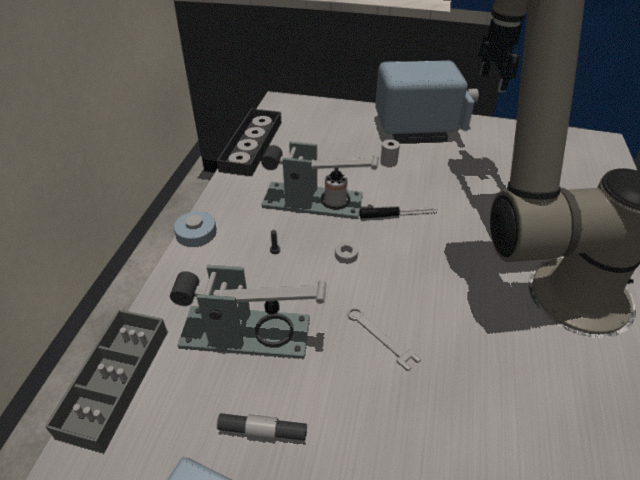

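The loaded station is the one at upper centre in the side view: barrel at (335,190), cross bar near (375,160). In the scene view its bar is near (248,187). The screwdriver lies just off its base plate, with its handle at (380,212) in the side view. I'll zoom in on both.

```bash
python3 - <<'E'
import cv2,numpy as np
a=cv2.imread("pics/scene0.png")[170:320,170:290]; b=cv2.imread("pics/side0.png")[130:230,250:450]
A=cv2.resize(a,None,fx=4,fy=4,interpolation=2); B=cv2.resize(b,None,fx=4,fy=4,interpolation=2)
cv2.imwrite("pics/a1.png",cv2.convertScaleAbs(A,alpha=1.6)); cv2.imwrite("pics/b1.png",cv2.convertScaleAbs(B,alpha=1.6))
E
```

```text
(no output)
```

View pics/a1.png

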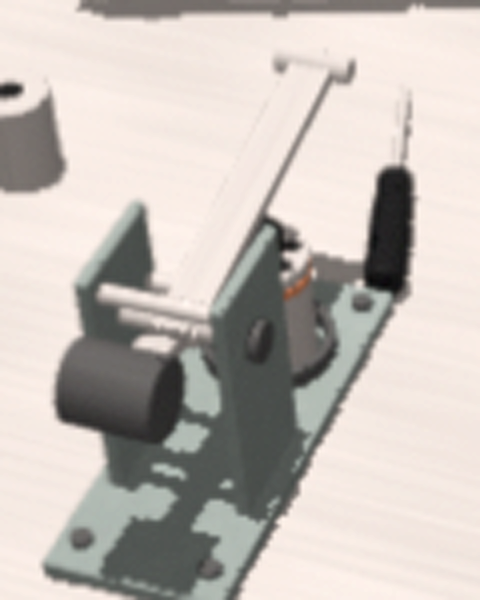

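View pics/b1.png

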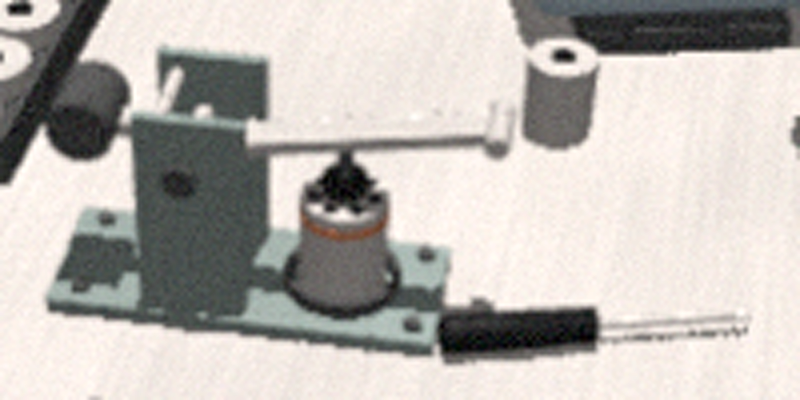

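The zooms show the loaded bar's ends at about (240,186) and (257,187) in the scene view, and (375.5,157) and (374.5,167) in the side view. The screwdriver lies roughly in line with the near long edge of the base plate, starting at the plate's end.

```bash
python3 - <<'E'
from h import *
s=optics.camera("scene"); d=optics.camera("side"); np.set_printoptions(precision=1,suppress=True)
A=lambda x,y:(170+x/4,170+y/4); B=lambda x,y:(250+x/4,130+y/4)
m=tri(ray(s,*A(314,66)),ray(d,*B(500,128))); print("bar tri",m)
for p in [(281,62),(347,69),(314,66)]: print("bar s",onz(s,*A(*p),143))
for p in [(502,107),(498,147),(500,128)]: print("bar d",onz(d,*B(*p),143))
for p in [(437,345),(448,250),(48,298),(82,210)]: print("plate d",onz(d,*B(*p),12))
for p in [(392,292),(232,598),(45,562)]: print("plate s",onz(s,*A(*p),12))
for p in [(442,335),(598,328),(745,322)]: print("sd d",onz(d,*B(*p),10))
for p in [(388,285),(397,172),(405,90)]: print("sd s",onz(s,*A(*p),10))
for p in [(560,140)]: print("coupling base d",onz(d,*B(*p),0))
print("pivot d hole",onz(d,*B(180,183),110), "near cheek s",onz(s,*A(262,340),110))
E
```

```text
bar tri [ 497.  -189.   140.9]
bar s [ 503.4 -205.6  143. ]
bar s [ 497.4 -168.4  143. ]
bar s [ 500.8 -186.8  143. ]
bar d [ 498.5 -209.8  143. ]
bar d [ 495.  -167.8  143. ]
bar d [ 496.6 -187.5  143. ]
plate d [ 518.7 -135.2   12. ]
plate d [ 527.1 -231.3   12. ]
plate d [ 768.7 -125.6   12. ]
plate d [ 774.4 -219.8   12. ]
plate s [ 524.3 -137.1   12. ]
plate s [ 767.5 -122.3   12. ]
plate s [ 777.7 -222.7   12. ]
sd d [ 517.5 -147.7   10. ]
sd d [ 422.5 -176.4   10. ]
sd d [ 331.6 -203.3   10. ]
sd s [ 517.2 -142.7   10. ]
sd s [ 416.9 -178.8   10. ]
sd s [ 335.7 -207.1   10. ]
coupling base d [ 470.7 -390.5    0. ]
pivot d hole [ 680.7 -135.   110. ] near cheek s [ 683.5 -135.6  110. ]
```

Emit:
drive_tool(deltas="0 0 0 0 0 0.103;0 0 0 0 0 0.103;0 0 0 0 0 0.103;0 0 0 0 0 0.103;0.03 -0.019 0 0 0 0;0.03 -0.019 0 0 0 0;0.03 -0.019 0 0 0 0;0.03 -0.019 0 0 0 0;0.03 -0.019 0 0 0 0;0.03 -0.019 0 0 0 0;0.03 -0.019 0 0 0 0;0.03 -0.019 0 0 0 0;0.03 -0.019 0 0 0 0;0 0 0 0 0.112 0;0 0 0 0 0.112 0;0 0 0 0 0.112 0;0 0 0 0 0.112 0;0 0 0 0 0.112 0;0 0 0 0 0.112 0;0 0 0 0 0.112 0", grip=0, newtons=20)

```text
time: 1.87
tcp_pos: [496.4, -282.2, 231.3]
orientation: [-0.011, 0.931, 0.026, 0.365]
contact_force: [0.2, 0.7, -0.6]
width: 0.2
grip_force: 0.0
```

Emit:
drive_tool(deltas="-0.017 0 0.015 0 0 0;-0.017 0 0.015 0 0 0;-0.017 0 0.015 0 0 0;-0.017 0 0.015 0 0 0;-0.017 0 0.015 0 0 0;-0.017 0 0.015 0 0 0;0 0 0 0 0 0;0 0 0 0 0 0")

```text
time: 2.53
tcp_pos: [482.5, -281.8, 94.8]
orientation: [-0.014, 0.932, 0.026, 0.362]
contact_force: [0.3, -1.1, 0.5]
width: -0.1
grip_force: 0.0
```

```bash
python3 - <<'E'
from h import *
from scipy.spatial.transform import Rotation as R
s=sense(); print(s["tcp_pos"],R.from_quat(s["orientation"],scalar_first=True).as_matrix().round(3),s["q"])
c=optics.camera("side"); cv2.imwrite("pics/side2.png",cv2.resize(c["color"][100:260,230:450,::-1],None,fx=3,fy=3)); 
c=optics.camera("scene"); cv2.imwrite("pics/scene2.png",cv2.resize(c["color"][120:320,150:300,::-1],None,fx=3,fy=3))
E
```

```text
[ 482.53959642 -281.75952621   94.81007577] [[ 0.736  0.059  0.675]
 [ 0.039 -0.998  0.045]
 [ 0.676 -0.007 -0.737]] [-1.02071517  0.47731283  2.10674371  1.36781189  0.65752435 -0.68691238]
```

View pics/side2.png

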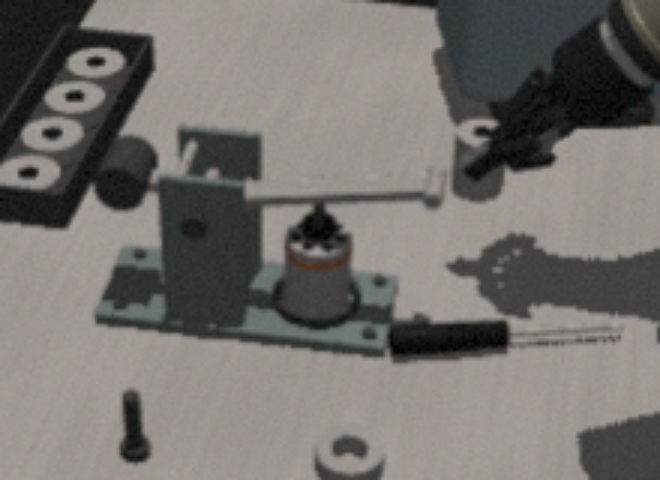

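The picture shows the closed fingers at (480,165), to the right of the cross bar at (432,187) and clear of everything. I'll slide them sideways under the bar.

Emit:
drive_tool(deltas="0 -0.0157 0 0 0 0;0 -0.0157 0 0 0 0;0 -0.0157 0 0 0 0;0 -0.0157 0 0 0 0;0 -0.0157 0 0 0 0;0 -0.0157 0 0 0 0;0 0 0 0 0 0;0 0 0 0 0 0")

```text
time: 3.3
tcp_pos: [477.9, -188.1, 97.4]
orientation: [-0.012, 0.931, 0.028, 0.364]
contact_force: [0.4, 0.0, -0.8]
width: 0.1
grip_force: 0.0
```

```bash
python3 - <<'E'
from h import *
from scipy.spatial.transform import Rotation as R
s=sense(); M=R.from_quat(s["orientation"],scalar_first=True).as_matrix(); p=s["tcp_pos"]; print(p,M.round(3),s["q"].round(2),s["contact_force"])
c=optics.camera("side"); cv2.imwrite("pics/side3.png",cv2.resize(c["color"][120:240,250:450,::-1],None,fx=4,fy=4)); 
# rows along the arc: TCP = bar + off
h=np.array([np.cos(.055),np.sin(.055),0]); piv=np.array([684,-178,110.])
bar=lambda t: piv+190*(-np.cos(t)*h+np.array([0,0,np.sin(t)]))
off=-19*M[:,0]+12*M[:,2]
th=.17+np.array([0,.1,.2,.3,.4,.5,.6,.7,.8,.9,1.0,1.1,1.2])
T=np.array([p]+[bar(t)+off for t in th]); print(T.round(0)); print(((np.diff(T,axis=0))@M).round(1))
E
```

```text
[ 477.89009563 -188.08807657   97.39687512] [[ 0.733  0.061  0.677]
 [ 0.043 -0.998  0.043]
 [ 0.678 -0.002 -0.735]] [-0.88  0.4   2.28  1.63  0.58 -0.86] [ 0.36615459  0.04749948 -0.79745637]
[[ 478. -188.   97.]
 [ 491. -189.  120.]
 [ 495. -188.  139.]
 [ 501. -188.  157.]
 [ 509. -188.  174.]
 [ 518. -187.  191.]
 [ 529. -186.  206.]
 [ 542. -186.  221.]
 [ 556. -185.  234.]
 [ 571. -184.  245.]
 [ 587. -183.  255.]
 [ 604. -182.  263.]
 [ 622. -181.  270.]
 [ 640. -180.  274.]]
[[ 25.4   1.3  -7.9]
 [ 15.6  -0.  -10.8]
 [ 16.6  -0.   -9.2]
 [ 17.5   0.   -7.5]
 [ 18.1   0.   -5.7]
 [ 18.6   0.   -3.9]
 [ 18.9   0.   -2. ]
 [ 19.    0.1  -0.1]
 [ 18.9   0.1   1.8]
 [ 18.6   0.1   3.7]
 [ 18.2   0.1   5.5]
 [ 17.5   0.1   7.3]
 [ 16.7   0.1   9. ]]
```

View pics/side3.png

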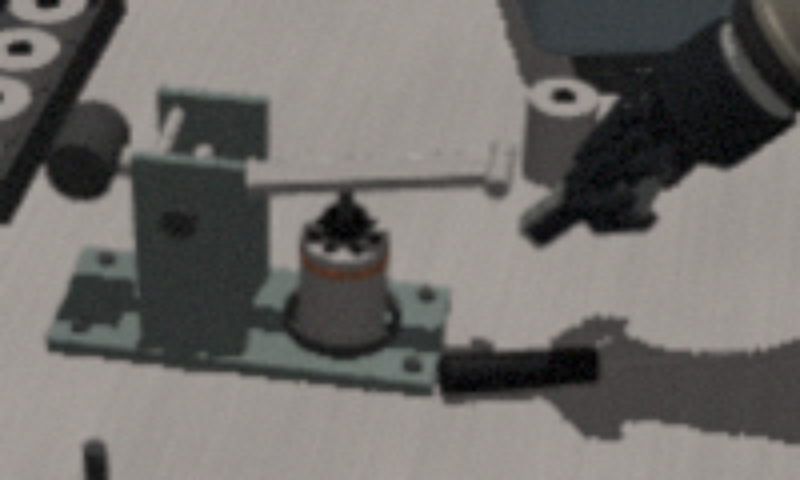

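The fingertips are about 10 mm short of the bar and below it: the tip is at (540,235) and the bar at (498,168). Next I'll rise to contact and begin the steady push along the arc.

Emit:
drive_tool(deltas="0.005 0 -0.001 0 0 0;0.005 0 -0.001 0 0 0;0.005 0 -0.001 0 0 0;0.005 0 -0.001 0 0 0;0.005 0 0 0 0 0;0.0052 0 -0.0036 0 0 0;0.0052 0 -0.0036 0 0 0;0.0052 0 -0.0036 0 0 0;0.0055 0 -0.003 0 0 0;0.0055 0 -0.003 0 0 0;0.0055 0 -0.003 0 0 0")

```text
time: 4.27
tcp_pos: [503.0, -188.2, 152.7]
orientation: [-0.012, 0.931, 0.027, 0.363]
contact_force: [-3.0, -1.2, -0.1]
width: -0.3
grip_force: 1.4
```

```bash
python3 - <<'E'
from h import *
s=sense(); print(s["tcp_pos"],s["q"].round(2),s["contact_force"],s["orientation"])
c=optics.camera("side"); cv2.imwrite("pics/side4.png",cv2.resize(c["color"][120:240,250:450,::-1],None,fx=4,fy=4)); 
E
```

```text
[ 503.01530116 -188.20557869  152.65509461] [-0.82  0.29  2.18  1.33  0.57 -0.45] [-2.9655102  -1.16173278 -0.07389349] [-0.01180384  0.93136733  0.0265229   0.36292161]
```

View pics/side4.png

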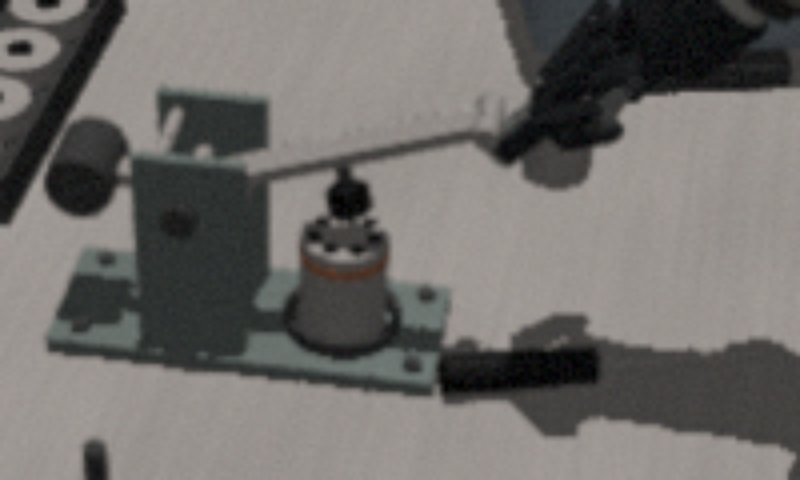

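```bash
python3 - <<'E'
from h import *
c=optics.camera("side"); s=sense(); f=lambda p:((proj(c,p)-[250,120])*4).round(0)
print("tcp",f(s["tcp_pos"]),s["contact_force"])
h=np.array([np.cos(.055),np.sin(.055),0]); l=np.array([-h[1],h[0],0]); piv=np.array([684,-178,110.])
for q in (0,.15,.2,.25,.3):
    b=piv+190*(-np.cos(q+.17)*h+np.array([0,0,np.sin(q+.17)])); print(q,b.round(0),f(b),f(b+22*l),f(b-22*l))
E
```

```text
tcp [490. 151.] [-0.87044783 -1.61402405 -0.91405191]
0 [ 497. -188.  142.] [499. 168.] [496. 189.] [502. 148.]
0.15 [ 504. -188.  170.] [491. 128.] [488. 149.] [494. 108.]
0.2 [ 507. -188.  179.] [487. 115.] [483. 136.] [490.  95.]
0.25 [ 511. -188.  187.] [482. 102.] [478. 122.] [485.  81.]
0.3 [ 515. -187.  196.] [476.  88.] [472. 109.] [479.  68.]
```

The arm has lifted to about 0.2 rad, with the bar at (487,118) resting on the fingertips about 15 mm behind the tip. I'll carry on along the arc.

Emit:
drive_tool(deltas="0.0058 0 -0.0023 0 0 0;0.0058 0 -0.0023 0 0 0;0.0058 0 -0.0023 0 0 0;0.006 0 -0.0018 0 0 0;0.006 0 -0.0018 0 0 0;0.006 0 -0.0018 0 0 0;0.0062 0 -0.0013 0 0 0;0.0062 0 -0.0013 0 0 0;0.0062 0 -0.0013 0 0 0;0.0063 0 -0.0006 0 0 0;0.0063 0 -0.0006 0 0 0;0.0063 0 -0.0006 0 0 0;0.0063 0 0 0 0 0;0.0063 0 0 0 0 0;0.0063 0 0 0 0 0")

```text
time: 5.62
tcp_pos: [558.6, -184.5, 227.7]
orientation: [-0.013, 0.931, 0.027, 0.363]
contact_force: [-1.3, -1.0, -0.1]
width: -0.2
grip_force: 0.2
```

```bash
python3 - <<'E'
from h import *
c=optics.camera("side"); s=sense(); f=lambda p:((proj(c,p)-[250,80])*4).round(0)
print("tcp",s["tcp_pos"],f(s["tcp_pos"]),s["contact_force"],s["q"].round(2),s["orientation"])
h=np.array([np.cos(.055),np.sin(.055),0]); piv=np.array([684,-178,110.])
for q in (.5,.6,.65,.7,.75,.8):
    b=piv+190*(-np.cos(q+.17)*h+np.array([0,0,np.sin(q+.17)])); print(q,b.round(0),f(b))
cv2.imwrite("pics/side5.png",cv2.resize(c["color"][80:230,250:450,::-1],None,fx=4,fy=4)); 
E
```

```text
tcp [ 559.51100744 -184.76531258  228.77686553] [401. 192.] [ 0.66406324 -0.56071407  0.40461058] [-0.71  0.22  1.97  0.98  0.61  0.07] [-0.01211685  0.93100614  0.02689184  0.36380982]
0.5 [ 535. -186.  228.] [443. 197.]
0.6 [ 548. -185.  242.] [423. 173.]
0.65 [ 555. -185.  249.] [412. 162.]
0.7 [ 562. -185.  255.] [399. 151.]
0.75 [ 569. -184.  261.] [387. 140.]
0.8 [ 577. -184.  267.] [374. 130.]
```

View pics/side5.png

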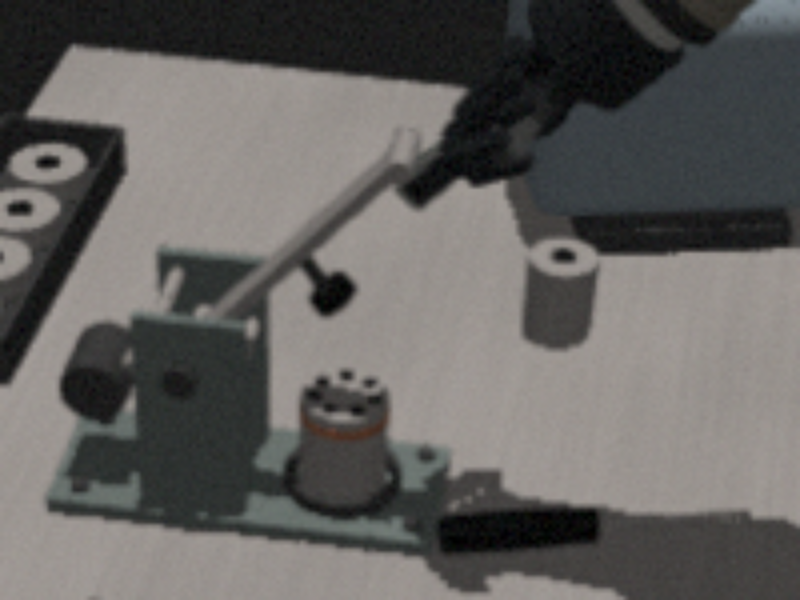

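The bar is at (403,150), so the arm is at about 0.69 rad with the tip well under it, and the barrel is undisturbed. Now I'll push past balance.

Emit:
drive_tool(deltas="0.0063 0 0.0005 0 0 0;0.0063 0 0.0005 0 0 0;0.0063 0 0.0005 0 0 0;0.0062 0 0.001 0 0 0;0.0062 0 0.001 0 0 0;0.0062 0 0.001 0 0 0;0.006 0 0.0017 0 0 0;0.006 0 0.0017 0 0 0;0.006 0 0.0017 0 0 0;0.0058 0 0.0023 0 0 0;0.0058 0 0.0023 0 0 0;0.0058 0 0.0023 0 0 0;0.0055 0 0.003 0 0 0;0.0055 0 0.003 0 0 0;0.0055 0 0.003 0 0 0;0 0 0 0 0 0;0 0 0 0 0 0")

```text
time: 7.08
tcp_pos: [641.5, -178.8, 269.0]
orientation: [-0.013, 0.931, 0.027, 0.363]
contact_force: [-0.6, -0.4, -0.3]
width: -0.1
grip_force: 0.0
```

```bash
python3 - <<'E'
from h import *
c=optics.camera("side"); s=sense()
print("tcp",s["tcp_pos"],s["contact_force"],s["q"].round(2))
cv2.imwrite("pics/side6.png",cv2.resize(c["color"][80:230,250:450,::-1],None,fx=4,fy=4)); 
E
```

```text
tcp [ 641.2292066  -178.84945673  268.8693146 ] [0.08582247 0.26573488 0.17652254] [-0.58  0.29  1.74  0.77  0.63  0.41]
```

View pics/side6.png

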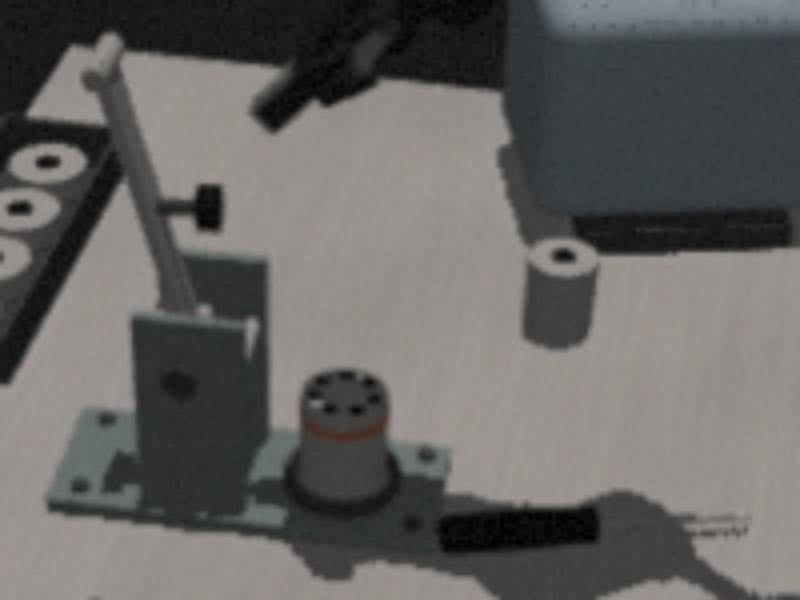

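The arm has tipped over and stands raised, with the bar at (103,60), clear of the fingers at (275,115). The barrel is still upright in its ring. I'll back away along the tool axis and let things settle.

Emit:
drive_tool(deltas="0 0 -0.012 0 0 0;0 0 -0.012 0 0 0;0 0 -0.012 0 0 0;0 0 -0.012 0 0 0;0 0 -0.012 0 0 0;0 0 -0.012 0 0 0;0 0 -0.012 0 0 0;0 0 -0.012 0 0 0;0 0 0 0 0 0;0 0 0 0 0 0;0 0 0 0 0 0;0 0 0 0 0 0;0 0 0 0 0 0;0 0 0 0 0 0;0 0 0 0 0 0;0 0 0 0 0 0")

```text
time: 8.47
tcp_pos: [576.5, -183.1, 339.6]
orientation: [-0.013, 0.931, 0.027, 0.363]
contact_force: [0.2, -0.6, -0.3]
width: 0.0
grip_force: 0.0
```

```bash
python3 - <<'E'
from h import *
c=optics.camera("side"); s=sense()
print("tcp",s["tcp_pos"],s["contact_force"])
cv2.imwrite("pics/side7.png",c["color"][:,:,::-1]) 
E
```

```text
tcp [ 576.50656967 -183.11969289  339.60509516] [ 0.00433266  1.39891517 -0.82456183]
```

View pics/side7.png

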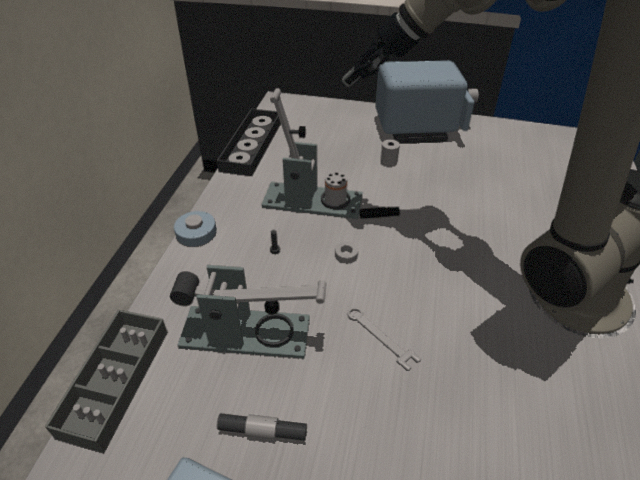

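The loaded arm is up with its bar at (277,95), and the barrel stands in its ring at (335,190). The spare arm is down, the bystanders haven't moved, and the gripper is clear at (350,80).

```bash
python3 -c "
from plant import workorder; print(workorder.job_done())"
```

```text
the job is handed in; nothing more can be done
None
```

The loaded station's arm was pushed past its balance point and stands fully raised by itself; in the last picture the barrel stands in its ring, the empty station's arm is down, nothing else has moved and the gripper is clear. The job was handed in at about 8.5 s of the 40 s limit, and no verdict came back.

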